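# Lock the spice chest and put the key back

### The arm

A 6-joint arm with a two-finger parallel gripper is mounted at the origin on the work surface. World frame = base frame: x ahead of the robot, y to its left, z up, the work surface at z = 0. Lengths are in m, angles in degrees, forces in N, time in s.
With the tool pointing down it reaches from about 0.35 to 0.85 m from the base axis. Payload 8.1 kg.
Tool frame: the origin (TCP) lies at the very end of the fingers, on their centre line; the grasp point (between the pads) lies 19 mm behind it (bot.hold_point_z is the distance from the TCP to the grasp point, in m); z points along the fingers, y is the direction in which the jaws open and shut (so a half turn about z gives the same grasp; the last joint's range is limited). The gripper opens to 85 mm and grips with 20 to 120 N. Pads are 22 mm wide; open, the fingers measure 114 mm over their backs; the gripper's body (76 mm by 85 mm) begins 54 mm behind the grasp point. The pads swing forward as they close: fully open they stand 13 mm farther back than shut.
Start: joints at [63.633, 7.471, 85.268, -0, 87.261, -4.893], TCP at [0.22, 0.558, 0.231] pointing down, gripper open.
Joint ranges: [-169.43, 169.43], [-51.17, 129.36], [1.28, 143.12], [-76.62, 256.62], [0, 156.53], [-152.29, 152.29]. Speed limits (degrees/s): [136.94, 136.94, 159.86, 180, 180, 180].

### API

Orientations are given as a 3x3 rotation matrix whose columns are the frame's x, y, z axes.
In Python, from plant import telemetry, snapshot, workorder, silhouettes, mark_of, bot gives the robot as it stands.
- The arm moves only by the shell command python3 -m pendant 'ROWS'. ROWS is JSON, a list of rows, each a list of 5 numbers: the shift along the tool's x, y, z in units of 40 mm (1.0 is 40 mm), then the turn about the tool's z in units of 8 degrees (1.0 is 8 degrees), then the finger opening in mm, from 0 to 85.4. In form: [[x, y, z, yaw, fingers], ...]. A call has 1 to 20 rows; each row shifts and turns the commanded pose from where the row before left it, along the tool's axes as they then stand; what a row does not reach is not made up. A row lasts 1/8 s, in which the tool goes at most 62.5 mm and 10.7 degrees, less where a joint would pass 70% of its speed; a pose out of reach is approached as far as the arm can. A call is refused whole if a number of a shift passes 1 or a number of a turn 1, either way. A call with a gripper value outside its range is refused whole. The fingers move at their own pace and stop on an object; the grip force is fixed at half the most. Time passes only in rows, so rows that do not move let the fingers close. It gives the time, the measured TCP pose, the force and the opening at its end, in the units of the state.
- telemetry.state(): the state, without advancing time (a new reading comes with each control period).
- snapshot(name): name is "scene" or "top"; returns a dict with "pixels" (420x560x3 uint8, blue, green, red), "depth" (420x560 float32, m along the optical axis (not along the pixel's ray), 0 where there is no reading), "fx", "fy", "cx", "cy" (pixels), "k1" (the pictures are not rectified: a ray, as slopes to the right and down, at radius r is drawn at 1 + k1 r^2 times it, then the intrinsics apply), "rvec" (rotation vector, rad) and "tvec" (3), from world to camera coordinates, as OpenCV has them. Camera axes: x right, y down, z forward; pixel columns grow to the right and rows downward; lengths in m; the calibration is good to about 2 mm. A picture is of the moment at which its call begins.
- workorder.hand_in(): hands the job in, once; it reports no verdict.
Trained networks look in a picture, given as the dict that the camera call returned (one of the last four; its "shot" number tells which), for a name from the list of things; names that differ only in an ending like _2 or _b are one class to them, and where a whole thing is asked for, a point or a joint stands for the part that bears it (a point fixed in the world has none). Each returns a list of dicts, best first, with "conf" (0 to 1); they miss things now and then, are a little off and sometimes report something else, mostly with a low value. They report only what shows in the picture. A call takes as long as a camera call. They do not tell look-alikes from the thing itself.
- silhouettes(picture, target): "pixels" (420x560 bool, what is visible of it) and "box" ([left, top, right, bottom] in pixels, round what is visible of it).
- mark_of(picture, target): "point" ([column, row] in pixels: a listed point, or the origin of a listed thing).
The state is a dict: "time_s": time; "joints": joint angles; "joint_vel": joint speeds; "joint_efforts": joint torques, N m; "ee_pos": TCP position; "eef_rot": TCP orientation; "ft_force": force on the tool from outside, world axes, zero at the start; "ft_torque": the same for the moment, N m; "grip_width": opening from 0.0 (shut) to 1.0 (fully open).
Only numpy, scipy, OpenCV 4.12 (cv2) and the standard library are available. Lean on these libraries where they do the work, as an engineer would, in place of code of your own. Each camera call takes 0.05 s, during which the arm holds its last target.

### The job

Lock up the spice chest: shut its lid fully, then take the key from the little walnut shelf, push it fully into the lock and, with the key, turn the lock clockwise as far as it goes so that the latch bar lies across the shut lid. Then draw the key out and put it back fully seated and upright in the hole of the walnut shelf, leaving the lid shut and the lock turned. Leave the jar, the spice dispenser and the crock where they stand.

Things in the scene. Friction and masses are not known exactly. Their poses are not given: they have to be found in the camera images.
- chest: Fixed white enamelled steel box, 160 (x) x 180 (y) x 90 mm, open on top under a hinged walnut lid, with small jars inside. Origin: centre of the box's underside; x points from the front to the hinge side, y along the hinge, z up. A 64 x 64 mm lock tower, 85 mm high, stands against its -y side.
- lid (a joint): Hinge of the walnut lid, rad: 0 shut, grows as the front edge lifts (to 1.3). Stiff: it stays where it is left. The lid is 172 mm from hinge to front edge, 180 mm wide, 8 mm thick, flat with no handle; shut, its top is 98 mm above the table and its front edge overhangs the box by 12 mm.
- lid_hinge (a point): Middle of the lid's hinge line, 90 mm above the table (level with the lid's underside). Axes as the chest's; the lid opens about +y.
- lid_edge (a point): Middle of the lid's front edge, on its upper face. Axes turn with the lid: x from the front edge to the hinge, z out of the upper face.
- latch (a joint): Turn of the lock cylinder, rad: 0 unlocked, grows clockwise as seen from above, to a stop at 1.35 (locked: the latch bar then points along the chest's +y, over the lid). Stays where it is left.
- lock_mouth (a point): Centre of the key slot at the top face of the steel lock cylinder (51 mm diameter), 108 mm above the table. z up; x is the slot's long direction and points along the latch bar; turns with the cylinder. Slot 18.5 x 8.5 mm, 39 mm deep. The latch bar is 18 mm wide, reaches 75 mm from the axis and lies just under the cylinder's top face, its top 105 mm above the table.
- key: Loose steel key, about 90 g, standing blade down in the shelf's hole. Origin: centre of the blade's tip; z up along the key. Flat blade 16 mm (x) x 6 mm (y) x 34 mm long, then a round collar 36 mm in diameter and 5 mm thick, a neck, and a flat upright round bow 36 mm in diameter (in the x-z plane) and 10 mm thick (y); 81 mm high in all. Works either way round.
- key_seat (a point): Centre of the underside of the key's collar, 34 mm above the blade's tip; axes as the key's. It meets the lock's top face or the shelf's top when fully home.
- key_bow (a point): Centre of the key's round bow, where to grip it: 63 mm above the blade's tip, 24 mm above the collar's top; axes as the key's.
- key_shelf: Fixed narrow walnut board 90 (x) x 50 (y) x 18 mm on a white enamelled bracket, its top 130 mm above the table. Origin: on the table under the bracket; z up.
- shelf_hole (a point): Centre of the shelf's round key hole, 24 mm in diameter, right through, at the board's top face; axes as the shelf's.
- jar: Bystander: empty open glass jar, 80 mm diameter, 110 mm high. Origin: centre of its underside.
- dispenser: Bystander: push-top plastic spice dispenser, 52 mm diameter, 119 mm high. Origin: centre of its underside.
- crock: Bystander: stoneware crock with a wooden lid, 112 mm diameter, 135 mm high. Origin: centre of its underside.
Things that resemble listed ones, but are neither listed nor needed, are in the scene too. What is shaped like the key_shelf but pink is not meant.

How it is judged:
By the outcome, as a careful person would: the job done as asked, in the order asked, and still so for the second after the job is handed in, with the robot touching nothing.
It also fails if it takes over 64 s, if anything falls off the work surface, if the arm or the gripper's body presses on something with over 40 N, if the wrist force passes 120 N, or if a joint passes its speed limit or range.

## Working session

There is one attempt and no reset: what is moved stays moved. The work goes in short steps, Python scripts to look and compute and a shell command to move; the robot and the scene stay as the last step left them, time stands still between calls to the robot, and variables do not carry over. Pictures are saved under pics/ and viewed, and the job is handed in when it is done.

```bash
ls; mkdir -p pics; cat > h.py <<'E'
import numpy as np,cv2
from plant import telemetry, snapshot, workorder, silhouettes, mark_of, bot
def Rt(p): return cv2.Rodrigues(np.array(p["rvec"],float))[0],np.array(p["tvec"],float).reshape(3)
def ray(p,u,v):
    xd,yd=(u-p["cx"])/p["fx"],(v-p["cy"])/p["fy"]
    x,y=xd,yd
    for _ in range(30):
        s=1+p["k1"]*(x*x+y*y); x,y=xd/s,yd/s
    return np.array([x,y,1.0])
def at_z(p,u,v,z):
    R,t=Rt(p); o=-R.T@t; d=R.T@ray(p,u,v); return o+d*(z-o[2])/d[2]
def at_d(p,u,v,d=None):
    R,t=Rt(p)
    if d is None: d=p["depth"][int(round(v)),int(round(u))]
    return R.T@(ray(p,u,v)*d-t)
def cloud(p,mask):
    vs,us=np.nonzero(mask&(p["depth"]>0)); R,t=Rt(p)
    xd=(us-p["cx"])/p["fx"];yd=(vs-p["cy"])/p["fy"];x,y=xd.copy(),yd.copy()
    for _ in range(30):
        s=1+p["k1"]*(x*x+y*y);x,y=xd/s,yd/s
    d=p["depth"][vs,us]
    return (np.stack([x*d,y*d,d],1)-t)@R, us, vs
def proj(p,X):
    R,t=Rt(p);c=R@np.array(X)+t;x,y=c[0]/c[2],c[1]/c[2];s=1+p["k1"]*(x*x+y*y)
    return p["fx"]*x*s+p["cx"],p["fy"]*y*s+p["cy"]
E
cat > a.py <<'E'
from h import *
np.set_printoptions(precision=4,suppress=True)
for n in("scene","top"):
    p=snapshot(n); cv2.imwrite(f"pics/{n}0.png",p["pixels"])
    R,t=Rt(p);print(n,"cam",-R.T@t)
    for k in("chest","lid","lid_hinge","lid_edge","lock_mouth","key","key_seat","key_bow","key_shelf","shelf_hole","jar","dispenser","crock"):
        try:
            for m in mark_of(p,k):
                u,v=m["point"]; print(k,round(m["conf"],2),np.round(m["point"],1),at_d(p,u,v) if 0<=u<560 and 0<=v<420 else "")
        except Exception as e: print(k,e)
print(telemetry.state(), bot.hold_point_z)
E
python3 a.py
```

```text
pics
scene cam [ 1.3359 -0.0205  1.2316]
chest 0.94 [291.6 210.1] [0.6258 0.0389 0.1157]
lid it knows: chest, crock, dispenser, jar, key, key_bow, key_seat, key_shelf, lid_edge, lid_hinge, lock_mouth, shelf_hole
lid_hinge 0.65 [291.6 213.2] [0.6287 0.039  0.1046]
lid_edge 0.78 [296.2 158.5] [ 0.3518  0.0698 -0.0056]
lock_mouth 0.56 [254.1 176.4] [ 0.4941 -0.0626  0.0957]
key 0.74 [197.4 166.1] [ 0.4767 -0.2225  0.129 ]
key_seat 0.52 [177.3 275.3] [ 0.8003 -0.2598  0.0971]
key_seat 0.5 [195.9 160.7] [ 0.4591 -0.2274  0.1316]
key_bow 0.56 [192.8 152. ] [ 0.4577 -0.2309  0.1692]
key_bow 0.29 [400.8 236.1] [0.693  0.3358 0.0726]
key_shelf 0.92 [211.5 230. ] [ 0.6474 -0.1834  0.0589]
key_shelf 0.65 [150.3 196.6] [ 0.5119 -0.3736  0.0338]
key_shelf 0.58 [197.  190.5] [ 0.5013 -0.2341  0.0433]
key_shelf 0.42 [191.2 154.9] [ 0.4616 -0.2363  0.1614]
shelf_hole 0.81 [143.7 161.5] [ 0.4532 -0.3787  0.1276]
shelf_hole 0.69 [194.3 161. ] [ 0.4671 -0.2303  0.1405]
shelf_hole 0.58 [211.4 204.5] [ 0.5224 -0.1958 -0.0023]
shelf_hole 0.21 [393.8 174. ] [0.4446 0.3674 0.0221]
jar 0.88 [402.9 237.3] [0.
[... 1027 characters left out ...]
jar 0.89 [134.1 204.5] [0.6608 0.3585 0.0059]
dispenser 0.83 [121.  300.6] [0.4265 0.3583 0.0802]
crock 0.71 [383.5 166.5] [ 0.7188 -0.254   0.1183]
{'time_s': 1.3, 'joints': array([63.6314,  7.4721, 85.2682, -0.0008, 87.2607, -4.8932]), 'joint_vel': array([ 0.0347, -0.0794, -0.0823, -0.0531,  0.009 ,  0.0022]), 'joint_efforts': array([ -0.0024, -56.932 , -50.0852,  -0.0005,   0.0013,  -0.    ]), 'ee_pos': array([0.2196, 0.5584, 0.2313]), 'eef_rot': array([[-0.9306,  0.3661,  0.    ],
       [ 0.3661,  0.9306, -0.    ],
       [-0.    , -0.    , -1.    ]]), 'ft_force': array([-0.084 , -0.5336, -0.3981]), 'ft_torque': array([ 0.0508,  0.0611, -0.0122]), 'grip_width': 0.999328021933984} 0.0187
```

View pics/scene0.png

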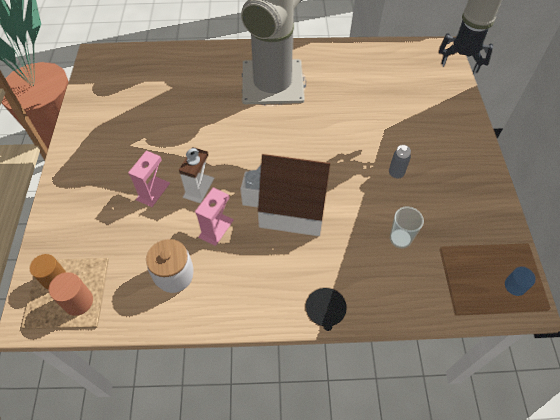

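View pics/top0.png

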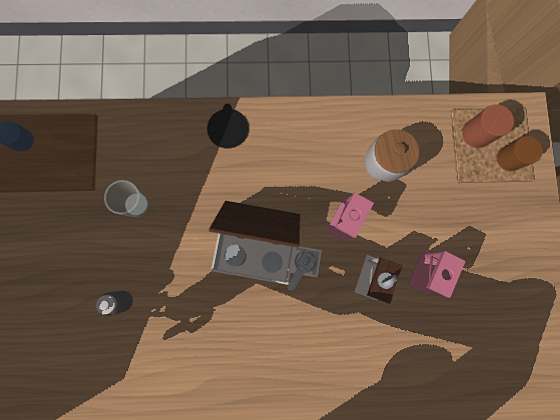

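```bash
cat > b.py <<'E'
from h import *
import pickle
np.set_printoptions(precision=4,suppress=True)
P={n:snapshot(n) for n in("scene","top")}
pickle.dump(P,open("p0.pkl","wb"))
def crop(p,x0,y0,x1,y1,f,fn):
    cv2.imwrite(fn,cv2.resize(p["pixels"][y0:y1,x0:x1],None,fx=f,fy=f,interpolation=cv2.INTER_CUBIC))
crop(P["top"],200,190,420,310,3.6,"pics/topc.png")
crop(P["scene"],130,130,340,245,3.8,"pics/scenec.png")
E
python3 b.py
python3 - <<'E'
from h import *
import pickle
np.set_printoptions(precision=4,suppress=True)
P=pickle.load(open("p0.pkl","rb"))
for n in P:
    p=P[n]; full=np.ones((420,560),bool)
    X,u,v=cloud(p,full)
    # table check
    m=(abs(X[:,2])<.01); print(n,"table z med",np.median(X[m,2]))
    # lock top
    m=(abs(X[:,2]-.108)<.006)&(np.hypot(X[:,0]-.5,X[:,1]+.07)<.07); print("lock top pts",m.sum(),X[m].mean(0), X[m].min(0),X[m].max(0))
    m=(abs(X[:,2]-.13)<.006)&(np.hypot(X[:,0]-.46,X[:,1]+.23)<.08)
    q=X[m][:,:2].astype(np.float32); print("shelf",m.sum(),cv2.minAreaRect(q))
E
```

```text
scene table z med -0.000323380040901108
lock top pts 180 [ 0.5025 -0.0672  0.1064] [ 0.4648 -0.0913  0.1021] [ 0.5304 -0.0478  0.1129]
shelf 358 ((0.4561922550201416, -0.2355380803346634), (0.05482431873679161, 0.09323286265134811), 68.26002502441406)
top table z med 0.0007069791654412613
lock top pts 457 [ 0.4904 -0.0571  0.1074] [ 0.4425 -0.0905  0.1022] [ 0.5293 -0.0225  0.1132]
shelf 789 ((0.4577068090438843, -0.23751243948936462), (0.051147446036338806, 0.08993842452764511), 68.13465118408203)
```

View pics/topc.png

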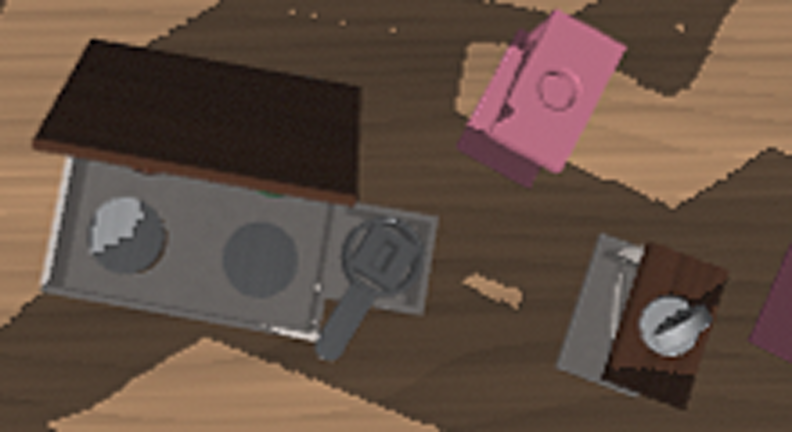

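View pics/scenec.png

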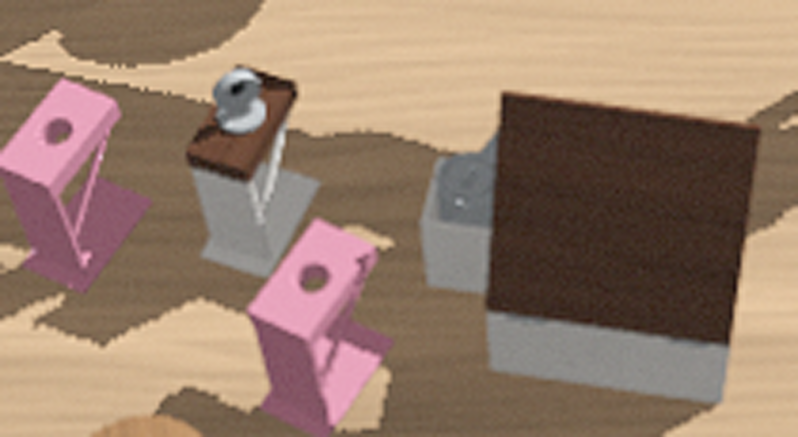

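```bash
cat > c.py <<'E'
from h import *
import pickle
np.set_printoptions(precision=4,suppress=True)
P=pickle.load(open("p0.pkl","rb"))
for n in P:
    p=P[n]
    g=p["pixels"].astype(int); 
    X,u,v=cloud(p,np.ones((420,560),bool))
    c=g[v,u]
    dark=(c.sum(1)<150)
    lid=(X[:,2]>.105)&(X[:,0]>.5)&(X[:,0]<.72)&(X[:,1]>-.06)&(X[:,1]<.18)&dark
    L=X[lid]; o=np.median(L,0)
    for _ in range(5):
        U,S,V=np.linalg.svd(L-L.mean(0),full_matrices=False); nn=V[2]*np.sign(V[2][2]); r=(L-L.mean(0))@nn; L=L[abs(r)<.004]
    print(n,"lid",lid.sum(),len(L),"n",nn,"ang",np.degrees(np.arccos(nn[2])),"yaw(deg of normal xy)",np.degrees(np.arctan2(nn[1],nn[0])),"c",L.mean(0),"rms",np.std(r))
    # in-plane extents
    ax=np.array([nn[0],nn[1],0]);ax/=np.linalg.norm(ax);ay=np.cross([0,0,1],ax); s=np.cross(ay,nn) # s toward hinge
    d=L-L.mean(0)
    print(" ay ext",np.percentile(d@ay,[0.5,99.5]),"s ext",np.percentile(d@s,[.5,99.5]),"s",s,
     "edge mid",L.mean(0)+ay*np.mean(np.percentile(d@ay,[.5,99.5]))+s*np.percentile(d@s,.3 if s[2]<0 else 99.7))
    # rim
    m=(abs(X[:,2]-.108)<.004)&(X[:,0]>.43)&(X[:,0]<.55)&(X[:,1]>-.11)&(X[:,1]<-.01)
    q=X[m];print(" z108",len(q))
    # collar / key pts
    m=(X[:,2]>.141)&(np.hypot(X[:,0]-.457,X[:,1]+.23)<.06); q=X[m]
    U,S,V=np.linalg.svd(q[:,:2]-q[:,:2].mean(0),full_matrices=False)
    print(" bow",len(q),q.mean(0),q.min(0),q.max(0),"dir",V[0],np.degrees(np.arctan2(V[0][1],V[0][0])),S/np.sqrt(len(q)))
    h=np.column_stack([u[m],v[m]]);print("  px",h.min(0),h.max(0))
E
python3 c.py
```

```text
scene lid 2571 2340 n [ 0.856  -0.1767  0.4858] ang 60.93210312085573 yaw(deg of normal xy) -11.661799533758494 c [0.5904 0.042  0.1713] rms 0.0019068061126567045
 ay ext [-0.0872  0.086 ] s ext [-0.0809  0.0751] s [ 0.4758 -0.0982 -0.874 ] edge mid [0.5516 0.0493 0.2424]
 z108 143
 bow 112 [ 0.4583 -0.234   0.1626] [ 0.4448 -0.2501  0.1421] [ 0.4691 -0.2175  0.1794] dir [-0.5048  0.8632] 120.32057801974484 [0.0094 0.0033]
  px [186 148] [198 159]
top lid 2405 2405 n [ 0.8567 -0.1762  0.4849] ang 60.99668719043733 yaw(deg of normal xy) -11.622911518035288 c [0.5866 0.0409 0.1818] rms 0.0005753230867093929
 ay ext [-0.0883  0.0882] s ext [-0.0719  0.0859] s [ 0.4749 -0.0977 -0.8746] edge mid [0.5523 0.0479 0.245 ]
 z108 431
 bow 114 [ 0.4576 -0.2344  0.169 ] [ 0.4459 -0.2516  0.1442] [ 0.4686 -0.2201  0.1799] dir [-0.5343  0.8453] 122.29443604669271 [0.0096 0.0032]
  px [381 275] [397 286]
```

```bash
cat > rect.py <<'E'
from h import *
def rect(p,cx,cy,z,half,N,yaw=0):
    # metric view: col = along +a axis (rot yaw), row up = ...; image right = -y, up = +x when yaw=0
    s=np.linspace(-half,half,N); B,A=np.meshgrid(s,-s) # B right(-y), A up(+x)
    c,sn=np.cos(yaw),np.sin(yaw)
    X=cx+c*A+sn*B; Y=cy+sn*A-c*B
    R,t=Rt(p); C=np.stack([X,Y,np.full_like(X,z)],-1)@R.T+t
    x=C[...,0]/C[...,2];y=C[...,1]/C[...,2];k=1+p["k1"]*(x*x+y*y)
    return cv2.remap(p["pixels"],(p["fx"]*x*k+p["cx"]).astype(np.float32),(p["fy"]*y*k+p["cy"]).astype(np.float32),cv2.INTER_CUBIC)
E
python3 - <<'E'
from rect import *
import pickle
P=pickle.load(open("p0.pkl","rb"))
out=[]
for n in("top","scene"):
    r=rect(P[n],.503,-.067,.108,.06,390,np.radians(-11.6))
    r=cv2.convertScaleAbs(r,alpha=2.2)
    for i in range(0,390,65): cv2.line(r,(i,0),(i,389),(0,255,255),1);cv2.line(r,(0,i),(389,i),(0,255,255),1)
    out.append(r)
cv2.imwrite("pics/lock.png",np.hstack(out))
out=[]
for z in(.135,.18):
    r=rect(P["top"],.457,-.234,z,.06,390,0)
    r=cv2.convertScaleAbs(r,alpha=1.5)
    for i in range(0,390,65): cv2.line(r,(i,0),(i,389),(0,255,255),1);cv2.line(r,(0,i),(389,i),(0,255,255),1)
    out.append(r)
cv2.imwrite("pics/keyv.png",np.hstack(out))
E
```

```text
(no output)
```

View pics/lock.png

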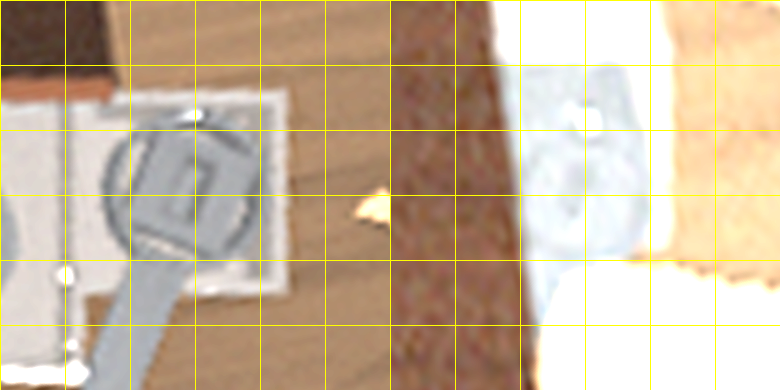

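View pics/keyv.png

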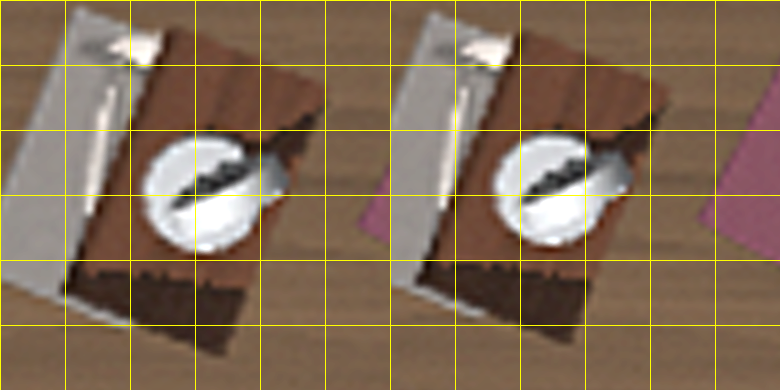

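```bash
python3 -m pendant '[[-0.9,-0.6,-0.5,0,0],[-1,-0.7,-0.5,0,0],[-1,-0.7,-0.3,0,0],[-1,-0.7,-0.2,0,0],[-1,-0.7,0,0,0],[-1,-0.7,0,0,0],[-1,-0.7,0,0,0],[-1,-0.7,0,0,0],[-1,-0.7,0,0,0],[-1,-0.7,0,0,0],[-1,-0.7,0,0,0],[-1,-0.65,0,0,0],[-0.8,-0.5,0,0,0],[0,0,0,0,0]]'
cat > go.py <<'E'
import sys
from h import *
np.set_printoptions(precision=4,suppress=True)
s=telemetry.state();R=s["eef_rot"];T=np.array([float(a) for a in sys.argv[1:4]])
print("t",s["time_s"],"pos",s["ee_pos"],"alpha",np.degrees(np.arctan2(R[1,0],R[0,0])),"F",s["ft_force"],"M",s["ft_torque"],"g",s["grip_width"]*85.4)
print("units to target",R.T@(T-s["ee_pos"])/.04)
E
python3 go.py .567 .045 .25
```

```text
time_s: 3.15
ee_pos: [0.5651, 0.0444, 0.2908]
eef_rot: [[-0.929, 0.369, -0.001], [0.369, 0.929, -0.001], [0.0, -0.001, -1.0]]
ft_force: [-0.9, -0.5, 1.0]
grip_width: -0.001
t 3.15 pos [0.5651 0.0444 0.2908] alpha 158.3371816356529 F [-0.924  -0.4533  0.9602] M [-0.0191 -0.0259 -0.0433] g -0.10738041743552958
units to target [-0.0397  0.0331  1.0192]
```

```bash
python3 -m pendant '[[0,0,0.6,0,0],[0,0,0.5,0,0],[0,0,0.3,0,0],[0.1,0,0.2,0,0],[0.15,-0.02,0.15,0,0],[0.15,-0.02,0.15,0,0]]'; python3 go.py .5 .05 .098
```

```text
time_s: 3.9
ee_pos: [0.5486, 0.0513, 0.2156]
eef_rot: [[-0.931, 0.366, 0.001], [0.366, 0.931, -0.0], [-0.001, 0.0, -1.0]]
ft_force: [0.4, 0.6, 1.9]
grip_width: 0.0
t 3.9 pos [0.5486 0.0513 0.2156] alpha 158.5343710942364 F [0.3661 0.6119 1.8892] M [-0.0005 -0.0676 -0.0521] g 0.01498752369683807
units to target [ 1.1231 -0.4752  2.9394]
```

```bash
python3 - <<'E'
from h import *
p=snapshot("scene"); cv2.imwrite("pics/s1.png",cv2.resize(p["pixels"][60:260,200:400],None,fx=3,fy=3,interpolation=cv2.INTER_CUBIC))
E
```

```text
(no output)
```

View pics/s1.png

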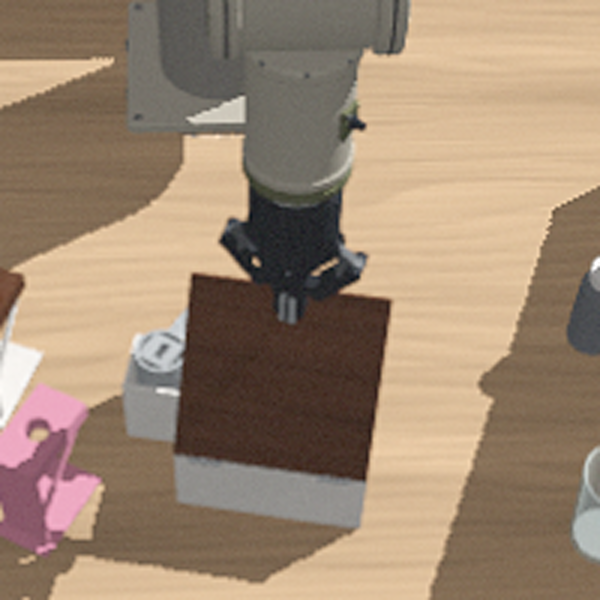

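```bash
python3 -m pendant '[[0.25,-0.04,0.15,0,0],[0.25,-0.04,0.15,0,0],[0.27,-0.05,0.37,0,0],[0.27,-0.05,0.37,0,0],[0.18,-0.03,0.46,0,0],[0.18,-0.03,0.46,0,0],[0.06,-0.01,0.4,0,0],[0.04,0,0.3,0,0],[0,0,0,0,0]]'; python3 go.py .5 .05 .098
```

```text
time_s: 5.08
ee_pos: [0.4885, 0.0637, 0.1077]
eef_rot: [[-0.931, 0.366, -0.002], [0.366, 0.931, -0.0], [0.002, -0.001, -1.0]]
ft_force: [-0.1, -0.3, 1.5]
grip_width: 0.003
t 5.075 pos [0.4885 0.0637 0.1077] alpha 158.5228624658977 F [-0.1074 -0.2912  1.4772] M [0.0134 0.0805 0.0399] g 0.25793076733501885
units to target [-0.3937 -0.2131  0.2408]
```

```bash
python3 -m pendant '[[0,0,0.12,0,0],[0,0,0.12,0,0],[0,0,0.06,0,0],[0,0,0.04,0,0],[0,0,0,0,0]]'; python3 go.py .5 .05 .098
```

```text
time_s: 5.7
ee_pos: [0.4897, 0.0638, 0.0977]
eef_rot: [[-0.931, 0.366, 0.001], [0.366, 0.931, -0.0], [-0.001, 0.0, -1.0]]
ft_force: [-12.0, -1.1, 22.1]
grip_width: 0.002
t 5.7 pos [0.4897 0.0638 0.0977] alpha 158.53311668373053 F [-11.9839  -1.0817  22.0866] M [-0.0468  2.0206 -0.027 ] g 0.199289294357187
units to target [-0.3654 -0.2263 -0.0062]
```

```bash
python3 -m pendant '[[0,0,-0.6,0.93,0],[0,0,-0.8,0.94,0],[0,0,-0.8,0.94,20],[0,0,-0.8,0.94,50],[0,0,-0.8,0.93,50],[-0.86,-0.65,0,0,50],[-0.86,-0.65,0,0,50],[-0.86,-0.65,0,0,50],[-0.86,-0.65,0,0,50],[-0.86,-0.65,0,0,50],[-0.86,-0.65,0,0,50],[-0.86,-0.65,0,0,50],[0,0,0,0,50],[0,0,0,0,50]]'; python3 go.py .4576 -.2358 .16
python3 - <<'E'
from rect import *
import pickle
P={n:snapshot(n) for n in("scene","top")}
pickle.dump(P,open("p1.pkl","wb"))
cv2.imwrite("pics/t2.png",cv2.resize(P["top"]["pixels"][150:350,200:450],None,fx=3,fy=3,interpolation=cv2.INTER_CUBIC))
X,u,v=cloud(P["top"],np.ones((420,560),bool))
c=np.array([.5484,.0492]);xh=np.array([.9795,-.2011]);yh=np.array([.2011,.9795])
d=X[:,:2]-c;a=d@xh;b=d@yh
m=(abs(a)<.07)&(abs(b-.02)<.06)&(X[:,2]>.05);A=np.column_stack([a[m],np.ones(m.sum())]);k,*_=np.linalg.lstsq(A,X[m,2],rcond=None);print("lid z slope,off",k,m.sum())
E
```

```text
time_s: 7.45
ee_pos: [0.4577, -0.2362, 0.2472]
eef_rot: [[-0.516, 0.857, -0.0], [0.857, 0.516, 0.001], [0.001, 0.0, -1.0]]
ft_force: [0.7, -0.5, -0.7]
grip_width: 0.585
t 7.45 pos [ 0.4577 -0.2362  0.2472] alpha 121.05148019802913 F [ 0.6824 -0.4854 -0.6544] M [ 0.0283 -0.0163  0.0059] g 49.9320979185774
units to target [0.0084 0.0013 2.1792]
lid z slope,off [-0.00086937  0.09858536] 3144
```

View pics/t2.png

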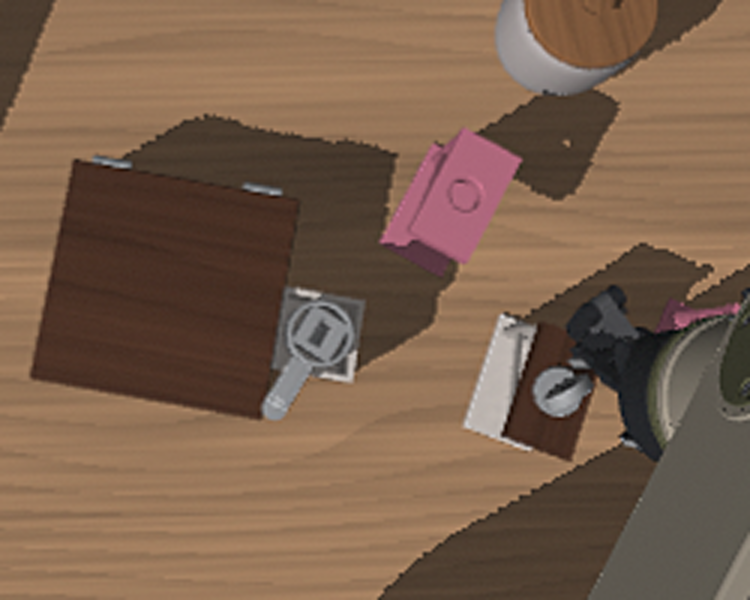

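```bash
python3 - <<'E'
from rect import *
import pickle
P=pickle.load(open("p1.pkl","rb"))
out=[]
for n in("top","scene"):
    r=rect(P[n],.5045,-.066,.108,.045,399,np.radians(-33+180))
    for i in range(0,399,57): cv2.line(r,(i+28,0),(i+28,398),(0,255,255),1)
    cv2.line(r,(0,199),(398,199),(0,255,255),1)
    out.append(r)
cv2.imwrite("pics/lock2.png",np.hstack(out))
E
```

```text
(no output)
```

View pics/lock2.png

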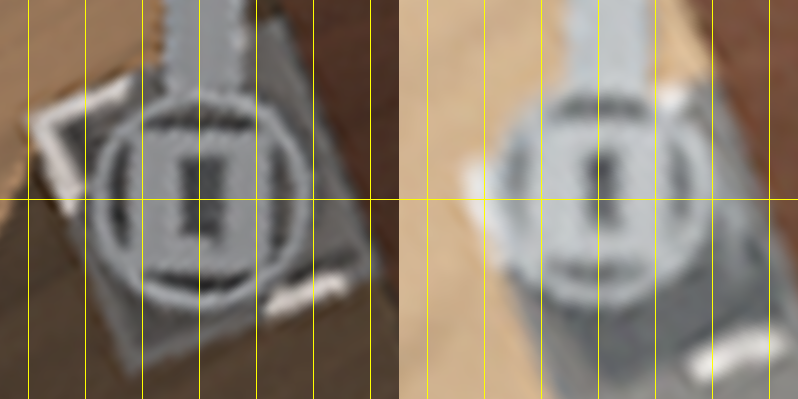

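```bash
python3 -m pendant '[[0,0,0.7,0,50],[0,0,0.7,0,50],[0,0,0.6,0,50],[0,0,0.4,0,50],[0,0,0.24,0,50],[0,0,0,0,50],[0,0,0,0,5],[0,0,0,0,5],[0,0,0,0,5],[0,0,0,0,5],[0,0,0,0,5]]'; python3 go.py .4576 -.2358 .141
```

```text
time_s: 8.93
ee_pos: [0.4583, -0.2369, 0.1427]
eef_rot: [[-0.516, 0.856, 0.002], [0.856, 0.516, -0.001], [-0.002, 0.001, -1.0]]
ft_force: [-1.2, -0.1, 6.1]
grip_width: 0.111
t 8.925 pos [ 0.4583 -0.2369  0.1427] alpha 121.08038978026582 F [-1.2268 -0.0528  6.0503] M [-0.0116  0.0684  0.0134] g 9.45041175225777
units to target [ 0.0336 -0.0005  0.0427]
```

```bash
python3 -m pendant '[[0,0,-0.3,0,5],[0,0,-0.5,0,5],[0,0,-0.6,0,5],[0,0,-0.4,0,5],[0.5,0.5,0,-0.5,5],[0.64,0.54,0,-0.5,5],[0.64,0.54,0,-0.5,5],[0.64,0.54,0,-0.5,5],[0.64,0.54,0,-0.5,5],[0,0,0,-0.5,5],[0,0,0,-0.24,5],[0,0,0,0,5],[0,0,0,0,5]]'; python3 go.py .5045 -.0657 .16
python3 - <<'E'
from rect import *
import pickle
P={n:snapshot(n) for n in("scene","top")}
pickle.dump(P,open("p2.pkl","wb"))
cv2.imwrite("pics/t3.png",cv2.resize(P["top"]["pixels"][180:330,250:450],None,fx=3.8,fy=3.8,interpolation=cv2.INTER_CUBIC))
cv2.imwrite("pics/s3.png",cv2.resize(P["scene"]["pixels"][100:230,150:320],None,fx=4.5,fy=4.5,interpolation=cv2.INTER_CUBIC))
E
```

```text
time_s: 10.55
ee_pos: [0.4623, -0.0759, 0.2137]
eef_rot: [[-0.838, 0.546, -0.0], [0.546, 0.838, 0.0], [0.0, -0.0, -1.0]]
ft_force: [1.1, -0.4, -0.7]
grip_width: 0.108
t 10.55 pos [ 0.4623 -0.0759  0.2137] alpha 146.90582212765514 F [ 1.1239 -0.3586 -0.7146] M [ 0.0388  0.0334 -0.028 ] g 9.246860086534456
units to target [-0.7448  0.7884  1.3415]
```

View pics/t3.png

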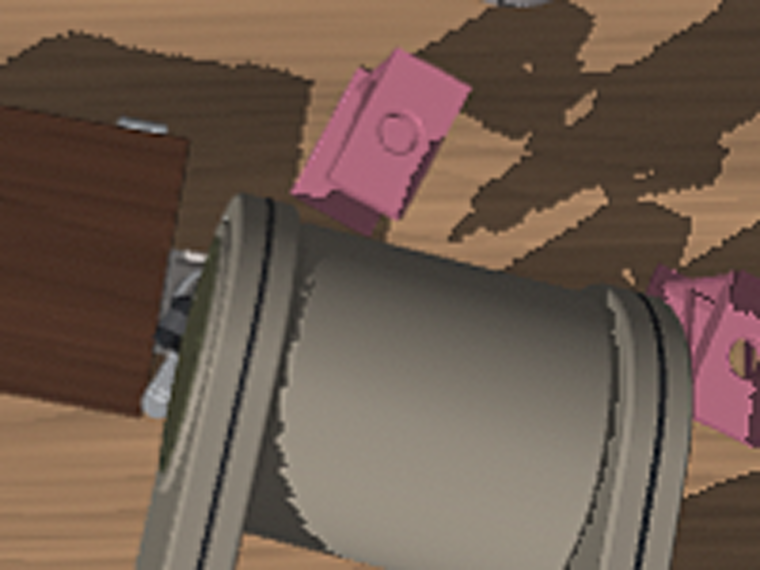

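View pics/s3.png

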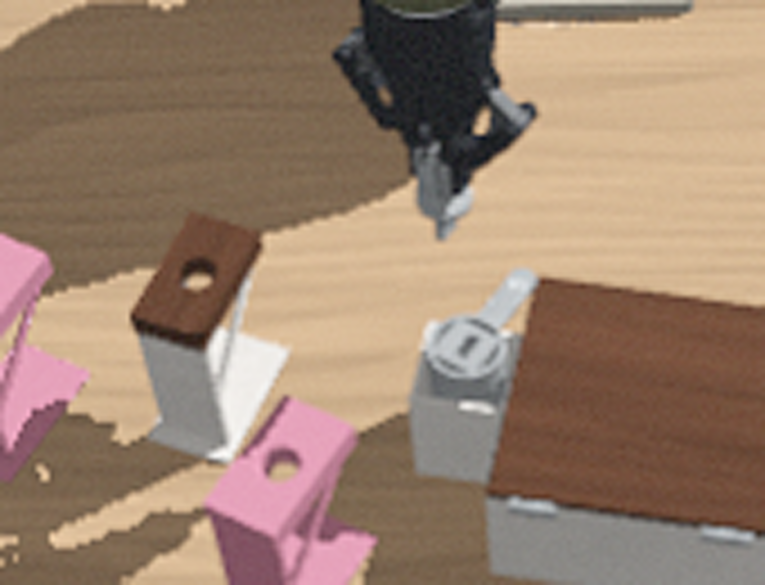

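```bash
python3 - <<'E'
from rect import *
import pickle
np.set_printoptions(precision=4,suppress=True)
P=pickle.load(open("p2.pkl","rb"));p=P["scene"]
print("hole",at_z(p,194.4,160.4,.13))
m=mark_of(snapshot("scene"),"shelf_hole")
for k in m: print(k["conf"],k["point"],at_z(p,*k["point"],.13))
T=np.array([.4623,-.0759,.2137]);tx=np.array([-.838,.546,0]);ty=np.array([.546,.838,0]);x0,y0,f=225,125,12
im=cv2.resize(p["pixels"][y0:y0+45,x0:x0+45],None,fx=f,fy=f,interpolation=cv2.INTER_CUBIC)
im=cv2.convertScaleAbs(im,alpha=1.3)
def px(X):
    u,v=proj(p,X);return (int((u-x0+.5)*f),int((v-y0+.5)*f))
tip=T-np.array([0,0,.0467])
im2=im.copy()
def poly(pts,c): cv2.polylines(im2,[np.array([px(q) for q in pts])],True,c,1)
for s in(-.003,.003):
    poly([tip+tx*a+ty*s+np.array([0,0,h]) for a,h in((-.008,0),(.008,0),(.008,.034),(-.008,.034))],(0,255,255))
for h in(.034,.039): poly([tip+np.array([0,0,h])+.018*(tx*np.cos(t)+ty*np.sin(t)) for t in np.linspace(0,6.28,40)],(0,0,255))
cv2.imwrite("pics/kh.png",im2)
E
```

```text
hole [ 0.4565 -0.2321  0.13  ]
0.94 [143.3, 162.0] [ 0.457  -0.3788  0.13  ]
0.75 [194.4, 159.2] [ 0.4521 -0.2324  0.13  ]
0.59 [214.1, 202.7] [ 0.604  -0.1699  0.13  ]
```

View pics/kh.png

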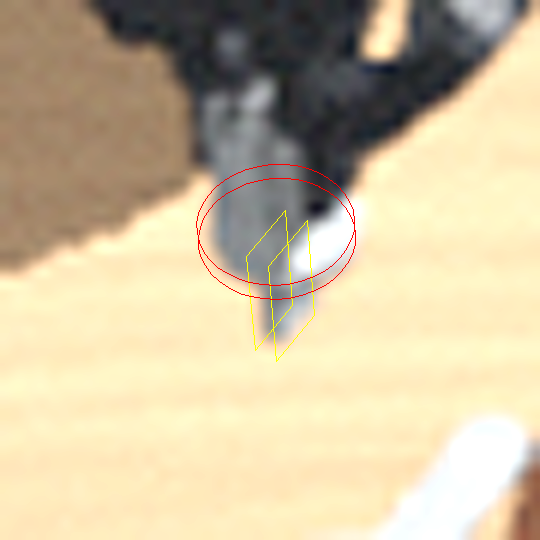

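```bash
python3 -m pendant '[[-0.26,0.26,0,0,5],[-0.26,0.26,0.2,0,5],[-0.26,0.27,0.5,0,5],[0,0,0.4,0,5],[0,0,0.12,0,5],[0,0,0,0,5],[0,0,0,0,5]]'; python3 go.py .5056 -.0664 .165
cat > ov.py <<'E'
from rect import *
import sys
np.set_printoptions(precision=4,suppress=True)
p=snapshot("scene");s=telemetry.state();T=s["ee_pos"];R=s["eef_rot"];tx,ty=R[:,0],R[:,1]
u,v=proj(p,[.5045,-.0657,.12]);w=44;x0,y0,f=int(u)-w//2,int(v)-w//2,13
im=cv2.resize(p["pixels"][y0:y0+w,x0:x0+w],None,fx=f,fy=f,interpolation=cv2.INTER_CUBIC)
def px(X):
    u,v=proj(p,X);return (int((u-x0+.5)*f),int((v-y0+.5)*f))
tip=T-np.array([0,0,.0467])+float(sys.argv[1])*tx
im2=im.copy()
def poly(pts,c): cv2.polylines(im2,[np.array([px(q) for q in pts])],True,c,1)
for q in(-.003,.003):
    poly([tip+tx*a+ty*q+np.array([0,0,h]) for a,h in((-.008,0),(.008,0),(.008,.034),(-.008,.034))],(0,255,255))
for h in(.034,.039): poly([tip+np.array([0,0,h])+.018*(tx*np.cos(t)+ty*np.sin(t)) for t in np.linspace(0,6.28,40)],(0,0,255))
L=np.array([.5045,-.0657,.108]);poly([L+.0255*(tx*np.cos(t)+ty*np.sin(t)) for t in np.linspace(0,6.28,40)],(255,0,0))
cv2.imwrite("pics/"+sys.argv[2],np.hstack([im,im2])[:, :])
E
python3 ov.py .0013 ov1.png; python3 -c "
import cv2;i=cv2.imread('pics/ov1.png');print(i.shape);cv2.imwrite('pics/ov1b.png',cv2.resize(i,(800,400)))"
```

```text
time_s: 11.62
ee_pos: [0.506, -0.0662, 0.1658]
eef_rot: [[-0.839, 0.545, 0.001], [0.545, 0.839, -0.0], [-0.001, 0.0, -1.0]]
ft_force: [-0.1, -0.0, -0.6]
grip_width: 0.107
t 11.625 pos [ 0.506  -0.0662  0.1658] alpha 146.9897761743108 F [-0.0754 -0.0194 -0.641 ] M [ 0.0154 -0.0133  0.0097] g 9.104849385579652
units to target [ 0.0062 -0.0102  0.0207]
(572, 1144, 3)
```

View pics/ov1b.png

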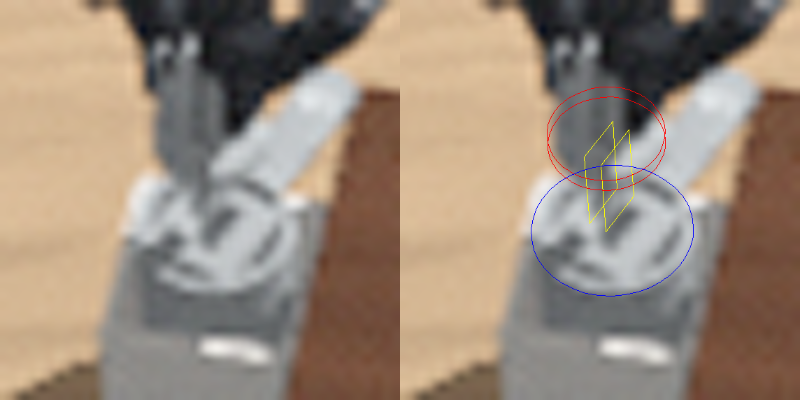

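```bash
python3 -m pendant '[[0,0,0.1,0,5],[0,0,0.1,0,5],[0,0,0.1,0,5],[0,0,0.05,0,5],[0,0,0,0,5]]'; python3 go.py .5056 -.0664 .1207
```

```text
time_s: 12.3
ee_pos: [0.5055, -0.066, 0.1505]
eef_rot: [[-0.839, 0.545, -0.001], [0.545, 0.839, -0.0], [0.001, -0.0, -1.0]]
ft_force: [-1.5, -0.6, -1.9]
grip_width: 0.105
t 12.3 pos [ 0.5055 -0.066   0.1505] alpha 147.00321507685535 F [-1.4894 -0.596  -1.9347] M [-0.158   0.1515 -0.0036] g 8.964489887213313
units to target [-0.0086 -0.0056  0.7456]
```

```bash
python3 -m pendant '[[0,0,0.1,0,5],[0,0,0.1,0,5],[0,0,0.1,0,5],[0,0,0,0,5]]'; python3 go.py .5056 -.0664 .1207;
```

```text
time_s: 12.8
ee_pos: [0.5054, -0.066, 0.1382]
eef_rot: [[-0.839, 0.545, -0.001], [0.545, 0.839, 0.0], [0.001, -0.0, -1.0]]
ft_force: [-1.4, -2.6, -2.7]
grip_width: 0.106
t 12.8 pos [ 0.5054 -0.066   0.1382] alpha 147.0002692962763 F [-1.39   -2.6304 -2.6687] M [-0.5083  0.2456  0.0263] g 9.04028927067535
units to target [-0.0105 -0.006   0.4378]
```

```bash
python3 -m pendant '[[-0.01,-0.02,0.1,0,5],[0,0,0.1,0,5],[0,0,0.1,0,5],[0,0,0.06,0,5],[0,0,0.04,0,5],[0,0,0.0,0,5],[0,0,0,0,5]]'; python3 go.py .5056 -.0664 .1207;
```

```text
time_s: 13.68
ee_pos: [0.5057, -0.0669, 0.123]
eef_rot: [[-0.839, 0.545, 0.0], [0.545, 0.839, -0.0], [-0.0, 0.0, -1.0]]
ft_force: [-0.2, 0.5, -1.1]
grip_width: 0.107
t 13.675 pos [ 0.5057 -0.0669  0.123 ] alpha 147.0043112359706 F [-0.2442  0.4643 -1.1016] M [-0.03    0.0158 -0.0107] g 9.170938631500869
units to target [0.0093 0.0076 0.0587]
```

```bash
python3 -m pendant '[[0,0,0.04,0,5],[0,0,0.03,0,5],[0,0,0.02,0,5],[0,0,0,0,5]]'; python3 go.py .5056 -.0664 .1207;
```

```text
time_s: 14.18
ee_pos: [0.5058, -0.0669, 0.1207]
eef_rot: [[-0.839, 0.544, 0.0], [0.544, 0.839, -0.0], [-0.001, 0.0, -1.0]]
ft_force: [-6.0, 1.3, 10.8]
grip_width: 0.108
t 14.175 pos [ 0.5058 -0.0669  0.1207] alpha 147.01202815978812 F [-6.0031  1.3037 10.8027] M [0.175  0.9862 0.0088] g 9.226745577320456
units to target [ 0.0118  0.0068 -0.0008]
```

```bash
python3 -m pendant '[[0,-0.005,-0.02,0.4,5],[0,-0.005,0,0.8,5],[0,-0.005,0,0.8,5],[0,0,0,0,5]]'; python3 go.py .5056 -.0664 .1207;
```

```text
time_s: 14.68
ee_pos: [0.5052, -0.0675, 0.1207]
eef_rot: [[-0.655, 0.756, -0.0], [0.756, 0.655, -0.0], [-0.0, -0.0, -1.0]]
ft_force: [-3.2, 0.0, 5.5]
grip_width: 0.106
t 14.675 pos [ 0.5052 -0.0675  0.1207] alpha 130.91062998061184 F [-3.168   0.0443  5.492 ] M [-0.0633  0.5809 -0.0199] g 9.065664896978316
units to target [0.0142 0.0241 0.0002]
```

```bash
python3 -m pendant '[[0,-0.005,0,0.8,5],[0,-0.005,0,0.8,5],[0,-0.005,0,0.8,5],[0,-0.005,0,0.8,5],[0,-0.005,0,0.8,5],[0,-0.005,0,0.8,5],[0,0,0,0,5]]'; python3 go.py .5056 -.0664 .1207;
```

```text
time_s: 15.55
ee_pos: [0.5042, -0.0679, 0.1207]
eef_rot: [[-0.045, 0.999, 0.0], [0.999, 0.045, -0.0], [-0.0, 0.0, -1.0]]
ft_force: [-3.8, 0.4, 5.9]
grip_width: 0.109
t 15.55 pos [ 0.5042 -0.0679  0.1207] alpha 92.59188670989849 F [-3.7777  0.409   5.93  ] M [-0.0902  0.656   0.0112] g 9.344111266484518
units to target [ 0.0371  0.0356 -0.0001]
```

```bash
python3 -m pendant '[[0,0,0,0.7,5],[0,0,0,0.6,5],[0,0,0,0.5,5],[0,0,0,0,5]]'; python3 go.py .5056 -.0664 .1207;python3 -m pendant '[[0,0,0,0.4,5],[0,0,0,0.4,5],[0,0,0,0,5]]'; python3 go.py .5056 -.0664 .1207
```

```text
time_s: 16.05
ee_pos: [0.5039, -0.068, 0.1207]
eef_rot: [[0.204, 0.979, -0.001], [0.979, -0.204, -0.0], [-0.0, -0.001, -1.0]]
ft_force: [-5.2, -0.1, 6.1]
grip_width: 0.109
t 16.05 pos [ 0.5039 -0.068   0.1207] alpha 78.23780826770069 F [-5.2499 -0.0738  6.1347] M [0.0122 0.978  0.0064] g 9.321344534458389
units to target [ 0.0465  0.0325 -0.0002]
time_s: 16.42
ee_pos: [0.5038, -0.0679, 0.1207]
eef_rot: [[0.312, 0.95, -0.001], [0.95, -0.312, -0.0], [-0.0, -0.001, -1.0]]
ft_force: [-6.1, -1.2, 8.0]
grip_width: 0.111
t 16.425 pos [ 0.5038 -0.0679  0.1207] alpha 71.84842055669095 F [-6.0932 -1.2459  7.9547] M [-0.0152  1.0979  0.0212] g 9.475971230801283
units to target [ 0.0503  0.0298 -0.0002]
```

```bash
cat > pic.py <<'E'
from h import *
import sys
p=snapshot(sys.argv[1]);a=[int(x) for x in sys.argv[3:7]]
cv2.imwrite("pics/"+sys.argv[2],cv2.resize(p["pixels"][a[1]:a[3],a[0]:a[2]],None,fx=float(sys.argv[7]),fy=float(sys.argv[7]),interpolation=cv2.INTER_CUBIC))
E
python3 -m pendant '[[0,0,0,0.3,5],[0,0,0,0.3,5],[0,0,0,0,5]]'; python3 go.py .5056 -.0664 .1207; python3 pic.py scene s5.png 220 120 340 240 5
```

```text
time_s: 16.8
ee_pos: [0.5038, -0.0679, 0.1207]
eef_rot: [[0.39, 0.921, -0.001], [0.921, -0.39, -0.0], [-0.001, -0.001, -1.0]]
ft_force: [-6.7, 0.2, 9.1]
grip_width: 0.106
t 16.8 pos [ 0.5038 -0.0679  0.1207] alpha 67.0709583334178 F [-6.7056  0.1633  9.1074] M [0.0114 1.1816 0.0741] g 9.010874122840747
units to target [ 0.052   0.0278 -0.0002]
```

View pics/s5.png

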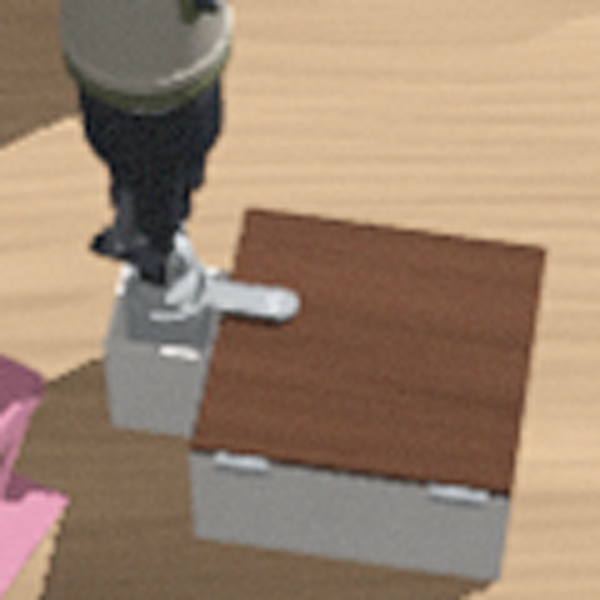

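```bash
python3 -m pendant '[[0,0,0,0.3,5],[0,0,0,0.2,5],[0,0,0,0,5]]'; python3 go.py .5056 -.0664 .1207;python3 -m pendant '[[0,0,0,0.3,5],[0,0,0,0,5]]'; python3 go.py .5056 -.0664 .1207
```

```text
time_s: 17.23
ee_pos: [0.5037, -0.0677, 0.1207]
eef_rot: [[0.452, 0.892, -0.001], [0.892, -0.452, -0.0], [-0.001, -0.001, -1.0]]
ft_force: [-6.7, 1.6, 8.4]
grip_width: 0.103
t 17.225 pos [ 0.5037 -0.0677  0.1207] alpha 63.12963815294843 F [-6.693   1.5883  8.4425] M [0.1944 1.2276 0.6288] g 8.802404747379994
units to target [ 0.0513  0.027  -0.0006]
time_s: 17.48
ee_pos: [0.5037, -0.0677, 0.1207]
eef_rot: [[0.489, 0.872, -0.001], [0.872, -0.489, -0.0], [-0.001, -0.001, -1.0]]
ft_force: [-6.4, 1.2, 8.6]
grip_width: 0.109
t 17.475 pos [ 0.5037 -0.0677  0.1207] alpha 60.74951287945233 F [-6.437   1.1926  8.6219] M [0.1275 1.253  1.0275] g 9.289960597930667
units to target [ 0.0515  0.0247 -0.0001]
```

```bash
python3 -m pendant '[[0,0,0,-0.7,5],[0,0,0,-0.7,5],[0,0,-0.02,-0.6,5],[0,0,-0.05,0,5],[0,0,-0.05,0,5],[0,0,0,0,5]]'; python3 go.py .4576 -.2358 .21
```

```text
time_s: 18.23
ee_pos: [0.5044, -0.0678, 0.1251]
eef_rot: [[0.232, 0.973, 0.0], [0.973, -0.232, -0.0], [0.0, 0.0, -1.0]]
ft_force: [-0.2, 0.4, -0.3]
grip_width: 0.105
t 18.225 pos [ 0.5044 -0.0678  0.1251] alpha 76.56134991978692 F [-0.2161  0.3914 -0.2559] M [ 0.0451 -0.0035 -0.0195] g 8.950222600233303
units to target [-4.3559 -0.1612 -2.122 ]
```

```bash
python3 -m pendant '[[0,0,-0.1,0,5],[0,0,-0.2,0,5],[0,0,-0.3,0,5],[0,0,-0.3,0,5],[0,0,-0.5,0,5],[0,0,-0.8,0,5],[0,0,0,0,5]]'; python3 go.py .4576 -.2358 .21
python3 pic.py scene s6.png 180 90 340 240 4.5
python3 - <<'E'
from rect import *
import pickle
P=pickle.load(open("p2.pkl","rb"))
Q=pickle.load(open("p1.pkl","rb"))
o=[]
for q,z in((P,.13),):
    r=rect(q["scene"],.4576,-.2358,z,.05,500,0)
    for i in range(0,500,50): cv2.line(r,(i,0),(i,499),(0,255,255),1);cv2.line(r,(0,i),(499,i),(0,255,255),1)
    o.append(r)
cv2.imwrite("pics/hole.png",np.hstack(o))
E
```

```text
time_s: 19.1
ee_pos: [0.5062, -0.0683, 0.2169]
eef_rot: [[0.232, 0.973, 0.006], [0.973, -0.232, -0.002], [0.0, 0.006, -1.0]]
ft_force: [0.6, -0.5, -1.0]
grip_width: 0.103
t 19.1 pos [ 0.5062 -0.0683  0.2169] alpha 76.60297042165497 F [ 0.5768 -0.4786 -1.0151] M [-0.037  -0.0187 -0.0011] g 8.81407908742563
units to target [-4.3554 -0.2139  0.1711]
```

View pics/s6.png

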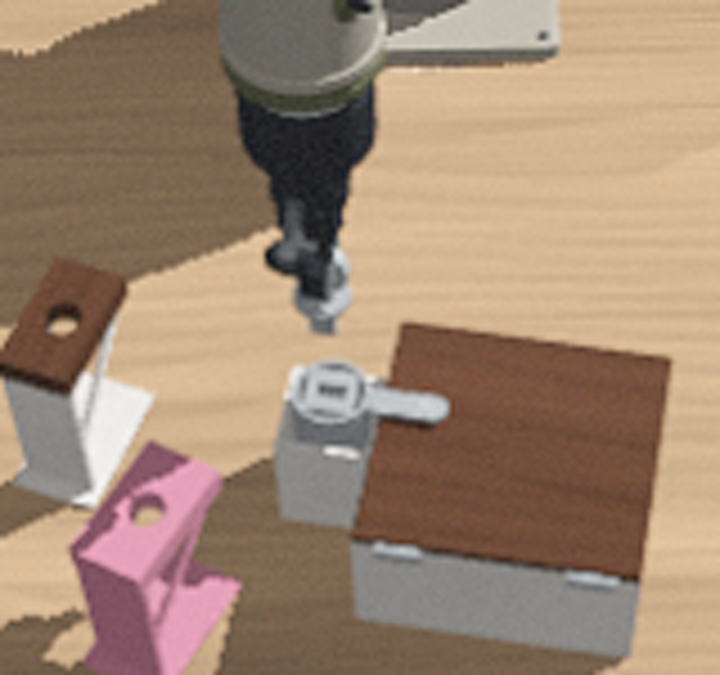

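View pics/hole.png

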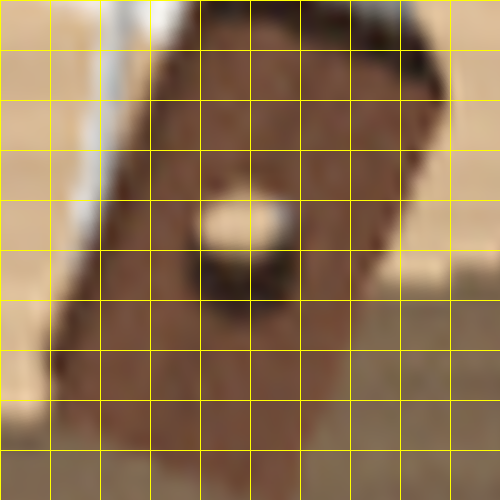

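```bash
python3 -m pendant '[[-0.5,-0.03,0,0,5],[-0.8,-0.03,0,0,5],[-0.8,-0.03,0,0,5],[-0.8,-0.03,0,0,5],[-0.8,-0.03,0,0,5],[-0.68,-0.04,0,0,5],[0,0,0,-0.8,5],[0,0,0,-0.8,5],[0,0,0,-0.8,5],[0,0,0,-0.8,5],[0,0,0,-0.8,5],[0,0,0,-0.8,5],[0,0,0,-0.75,5],[0,0,0,0,5]]'; python3 go.py .4583 -.2369 .185
```

```text
time_s: 20.9
ee_pos: [0.4557, -0.2361, 0.2117]
eef_rot: [[-0.515, 0.857, -0.002], [0.857, 0.515, 0.001], [0.002, -0.001, -1.0]]
ft_force: [0.4, 0.6, -1.3]
grip_width: 0.104
t 20.9 pos [ 0.4557 -0.2361  0.2117] alpha 120.96785834700474 F [ 0.4482  0.6037 -1.3219] M [-0.0375 -0.0064  0.0044] g 8.918063182507835
units to target [-0.0509  0.0463  0.6685]
```

```bash
python3 -m pendant '[[-0.05,0.05,0.3,0,5],[0,0,0.25,0,5],[0,0,0.1,0,5],[0,0,0,0,5],[0,0,0,0,5]]'; python3 go.py .4583 -.2369 .185;python3 pic.py scene s7.png 160 110 250 200 6.5
```

```text
time_s: 21.52
ee_pos: [0.4591, -0.2373, 0.1872]
eef_rot: [[-0.515, 0.857, 0.0], [0.857, 0.515, -0.0], [-0.0, 0.0, -1.0]]
ft_force: [-0.8, 0.2, 0.2]
grip_width: 0.109
t 21.525 pos [ 0.4591 -0.2373  0.1872] alpha 120.99608310253802 F [-0.8379  0.226   0.2151] M [ 0.0605  0.0009 -0.0071] g 9.31767690161883
units to target [ 0.0193 -0.0129  0.0551]
```

View pics/s7.png

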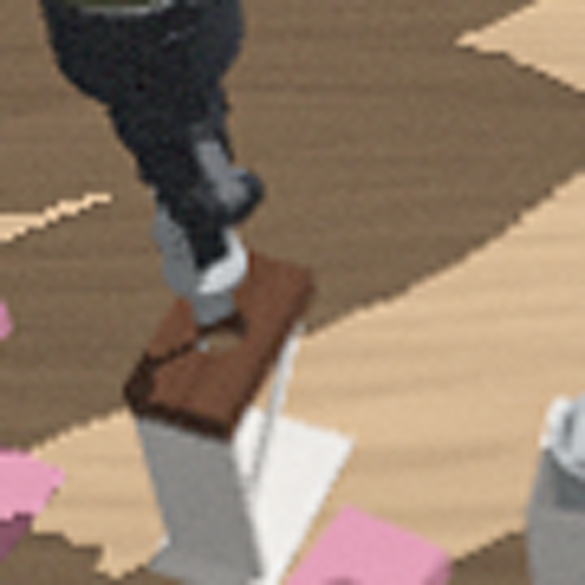

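Looks aligned over the hole (blade tip at about (215,320), hole at (220,340) with the tip ~9 mm above). Lowering.

```bash
python3 -m pendant '[[0.01,-0.01,0.15,0,5],[0,0,0.15,0,5],[0,0,0.1,0,5],[0,0,0,0,5]]'; python3 go.py .4583 -.2369 .1427
```

```text
time_s: 22.08
ee_pos: [0.4581, -0.2368, 0.1702]
eef_rot: [[-0.515, 0.857, -0.001], [0.857, 0.515, 0.001], [0.001, -0.0, -1.0]]
ft_force: [-0.9, -0.6, -1.0]
grip_width: 0.106
t 22.075 pos [ 0.4581 -0.2368  0.1702] alpha 121.00490871713019 F [-0.856  -0.6141 -0.9554] M [-0.0412 -0.037   0.0493] g 9.085869250846246
units to target [-0.0055  0.0041  0.6885]
```

```bash
python3 -m pendant '[[0,0,0.2,0,5],[0,0,0.2,0,5],[0,0,0.15,0,5],[0,0,0.08,0,5],[0,0,0.03,0,5],[0,0,0,0,5]]'; python3 go.py .4583 -.2369 .1427;python3 -m pendant '[[0,0,0.03,0,5],[0,0,0.02,0,5],[0,0,0,0,5]]'; python3 go.py .4583 -.2369 .1427
```

```text
time_s: 22.82
ee_pos: [0.4585, -0.2371, 0.1446]
eef_rot: [[-0.515, 0.857, 0.0], [0.857, 0.515, -0.0], [-0.0, 0.0, -1.0]]
ft_force: [0.9, -0.0, 0.1]
grip_width: 0.106
t 22.825 pos [ 0.4585 -0.2371  0.1446] alpha 121.00824154007675 F [ 0.8513 -0.0204  0.1104] M [ 0.0026 -0.0552  0.0395] g 9.094436302161744
units to target [ 0.0062 -0.0019  0.0475]
time_s: 23.2
ee_pos: [0.4586, -0.2371, 0.1428]
eef_rot: [[-0.515, 0.857, 0.0], [0.857, 0.515, -0.0], [-0.0, 0.0, -1.0]]
ft_force: [-0.0, 0.0, 1.4]
grip_width: 0.109
t 23.2 pos [ 0.4586 -0.2371  0.1428] alpha 121.0102992731913 F [-0.0359  0.0016  1.3956] M [ 0.073   0.0465 -0.0544] g 9.32367744587906
units to target [ 0.0079 -0.0031  0.0014]
```

```bash
python3 -m pendant '[[0,0,0.03,0,5],[0,0,0,0,5],[0,0,0,0,20],[0,0,0,0,30],[0,0,0,0,50],[0,0,0,0,50],[0,0,-0.3,0,50],[0,0,-0.5,0,50],[0,0,-0.8,0,50],[0,0,-0.8,0,50],[-1,0.6,0,0,50],[-1,0.6,0,0,50],[-1,0.6,0,0,50],[-1,0.6,0,0,50],[0,0,0,0,50]]'; python3 go.py .4583 -.2369 .1427
python3 - <<'E'
from rect import *
import pickle
P={n:snapshot(n) for n in("scene","top")}
pickle.dump(P,open("p3.pkl","wb"))
cv2.imwrite("pics/s8.png",cv2.resize(P["scene"]["pixels"][100:250,150:350],None,fx=4,fy=4,interpolation=cv2.INTER_CUBIC))
cv2.imwrite("pics/t8.png",cv2.resize(P["top"]["pixels"][180:330,200:420],None,fx=3.6,fy=3.6,interpolation=cv2.INTER_CUBIC))
E
```

```text
time_s: 25.08
ee_pos: [0.6243, -0.3255, 0.2344]
eef_rot: [[-0.515, 0.857, -0.003], [0.857, 0.515, 0.002], [0.003, -0.002, -1.0]]
ft_force: [-0.2, 0.6, -1.2]
grip_width: 0.586
t 25.075 pos [ 0.6243 -0.3255  0.2344] alpha 121.00377861074725 F [-0.1564  0.6359 -1.2109] M [ 0.0499 -0.0265  0.0434] g 50.01468829980855
units to target [ 4.0286 -2.4136  2.3087]
```

View pics/s8.png

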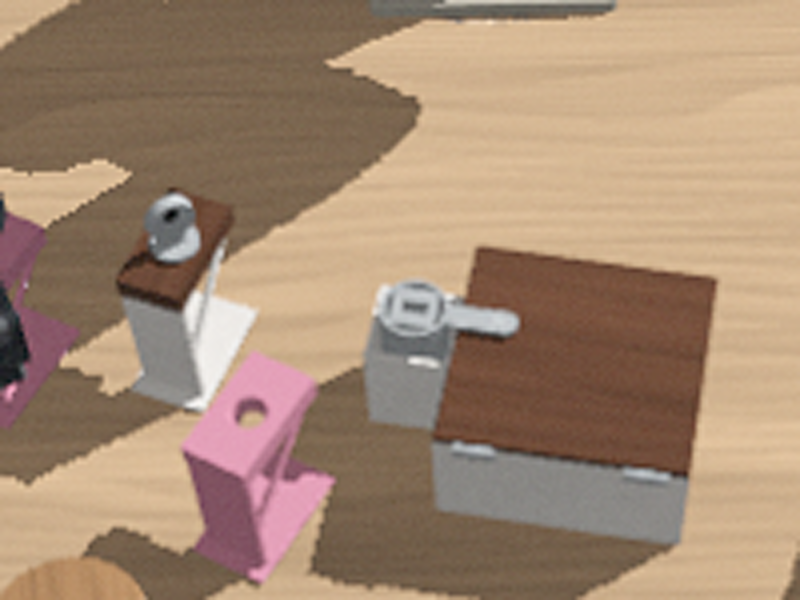

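View pics/t8.png

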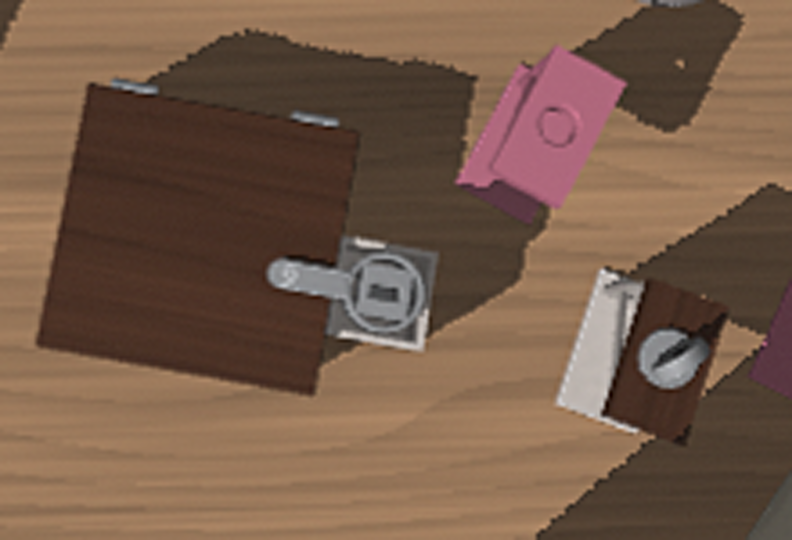

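```bash
python3 - <<'E'
from rect import *
import pickle
np.set_printoptions(precision=4,suppress=True)
P=pickle.load(open("p3.pkl","rb"));P0=pickle.load(open("p0.pkl","rb"))
p=P["top"];X,u,v=cloud(p,np.ones((420,560),bool))
c=np.array([.5484,.0492]);xh=np.array([.9795,-.2011]);yh=np.array([.2011,.9795]);d=X[:,:2]-c;a=d@xh;b=d@yh
m=(abs(a)<.07)&(abs(b-.02)<.06)&(X[:,2]>.05);A=np.column_stack([a[m],np.ones(m.sum())]);print("lid",np.linalg.lstsq(A,X[m,2],rcond=None)[0])
m=(X[:,2]>.1455)&(np.hypot(X[:,0]-.457,X[:,1]+.235)<.04);print("bow",X[m].mean(0),X[m].max(0),m.sum())
r0=rect(P0["top"],.4577,-.2358,.13,.05,5)
col=p["pixels"][v,u].astype(int); gray=(col.max(1)-col.min(1)<25)&(col.mean(1)>80)
m=(b<-.05)&(b>-.092)&(abs(a+.02)<.03)&gray;q=np.column_stack([a[m],b[m]]);q=q-q.mean(0);V=np.linalg.svd(q,full_matrices=False)[2][0];print("bar dir in chest deg from +y",np.degrees(np.arctan2(V[0],V[1])),m.sum())
D=cv2.absdiff(P["scene"]["pixels"],P0["scene"]["pixels"]).max(2)
for n,(x,y) in dict(jar=(403,230),disp=(398,162),crock=(170,265)).items(): print(n,np.percentile(D[y-20:y+20,x-12:x+12],[50,90]))
E
```

```text
lid [0.0002 0.0986]
bow [ 0.4478 -0.2257  0.627 ] [ 0.4812 -0.1952  0.6546] 2946
bar dir in chest deg from +y -177.37086412050542 154
jar [5. 8.]
disp [5. 8.]
crock [5. 8.]
```

```bash
python3 - <<'E'
from h import *
import pickle
P=pickle.load(open("p3.pkl","rb"));P0=pickle.load(open("p0.pkl","rb"))
for n in("top","scene"):
  for Q in(P0,P):
    X,u,v=cloud(Q[n],np.ones((420,560),bool));h=np.hypot(X[:,0]-.457,X[:,1]+.235)<.03
    m=h&(X[:,2]>.1455)&(X[:,2]<.25);print(n,X[m].mean(0).round(4),X[m].max(0).round(4),m.sum())
workorder.hand_in()
E
```

```text
top [ 0.4575 -0.2344  0.1695] [ 0.4686 -0.2201  0.1799] 112
top [ 0.4595 -0.2337  0.1697] [ 0.4708 -0.2199  0.1791] 111
scene [ 0.4583 -0.2342  0.1641] [ 0.4691 -0.2175  0.1794] 104
scene [ 0.4611 -0.2339  0.1639] [ 0.4714 -0.2173  0.1792] 109
the job is handed in; nothing more can be done
```

The spice chest is locked and the key is back in the walnut shelf. I handed the job in at about 25 s of the 64 s allowed; the hand-in gives no verdict.

I shut the lid with closed fingers, then took the key from the walnut shelf and pushed it home in the lock. I turned it clockwise to the stop, drew it out and set it back in the shelf hole.

**Last checks**
- **Lid:** it lies flat at 98.6 mm in the top camera, against the 98 mm expected.
- **Key in the lock:** the key sat fully home, with the hand stopping at the expected height at 11 N.
- **Lock:** the turning torque rose sharply to about 1 N m at the end of the turn. The pictures show the latch bar lying over the lid.
- **Key in the shelf:** it stands upright and fully seated. Its top is within 1 mm of the starting height in both cameras, and it sits about 2–3 mm from its first position in the oversized hole.
- **Bystanders:** the picture showed no change at the jar, spice dispenser and crock.

**Disagreement:** two rough measurements put the latch bar about 2.5° off the chest's y direction. I took this as measurement noise, since the torque showed the lock was at its stop.

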